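Stand the specimen pots in their saucers

TASK

Pick out the three red-lidded specimen pots and stand each one upright in the steel saucer of its own size: the largest pot in the largest saucer, the middle one in the middle one, the smallest in the smallest, each flat on the saucer's floor inside the rim. Do not tip a pot over, and leave the other things on the worktop where they are.

Things in the scene. Friction and masses are not known exactly. Their poses are not given: they have to be found in the camera images.
- large_pot: The largest of three pots: screw-lid specimen pot, white body with a paper band and a flat red lid, standing upright. Round: body 56 mm across at most (tapering a little to its foot), lid 61 mm across and 12 mm high, 68 mm high overall. Origin: centre of the underside, z up its axis; yaw means nothing. About 60 g.
- medium_pot: The middle-sized of three pots: screw-lid specimen pot, white body with a paper band and a flat red lid, standing upright. Round: body 39 mm across at the foot and 41 mm under the lid, lid 45 mm across and 11 mm high, 56 mm high overall. Origin: centre of the underside, z up its axis; yaw means nothing. About 45 g.
- small_pot: The smallest of three pots: screw-lid specimen pot, white body with a paper band and a flat red lid, standing upright. Round: body 22 mm across at the foot and 24 mm under the lid, lid 27 mm across and 10 mm high, 46 mm high overall. Origin: centre of the underside, z up its axis; yaw means nothing. About 30 g.
- large_saucer: The largest of three plain round steel saucers, fixed to the worktop, open at the top: 78 mm across outside, 72 mm across inside, wall 3 mm, rim 12 mm above the worktop, flat floor 4 mm above the worktop. Origin: centre of the underside (on the worktop), z up.
- medium_saucer: The middle-sized of three plain round steel saucers, fixed to the worktop, open at the top: 61 mm across outside, 55 mm across inside, wall 3 mm, rim 12 mm above the worktop, flat floor 4 mm above the worktop. Origin: centre of the underside (on the worktop), z up.
- small_saucer: The smallest of three plain round steel saucers, fixed to the worktop, open at the top: 44 mm across outside, 38 mm across inside, wall 3 mm, rim 12 mm above the worktop, flat floor 4 mm above the worktop. Origin: centre of the underside (on the worktop), z up.
- coverslips: Bystander: small white box of cover glasses, 34 x 34 x 20 mm, loose, near the microscope (0.35 m tall) at the right. Origin: centre of the underside.
- tape_roll: Bystander: roll of cream paper tape lying flat, 59 mm across, 19 mm high, loose. Origin: centre of the underside.
- sticky_pad: Bystander: pad of yellow notes, 51 x 51 x 13 mm, loose. Origin: centre of the underside.
- pencil: Bystander: yellow pencil lying on the worktop between the robot and the pots, lengthwise along its own y axis, 170 mm long, 7 mm thick, loose. Origin: below its middle. Beyond the two staggered rows of pots and saucers (neighbours' centres 8 to 10 cm apart) a tall bench analyser has its flat front along world direction (0.26, 0.97, 0), about 6 cm past the back row's centres: fingers closing along that direction keep a wide gripper clear of it.

How it is judged:
By the outcome, as a careful person would: the job done as asked, in the order asked, and still so for the second after the job is handed in, with the robot touching nothing.
It also fails if it takes over 74 s, if anything falls off the work surface, if the arm or the gripper's body presses on something with over 40 N, if the wrist force passes 120 N, or if a joint passes its speed limit or range.

ROBOT

A 6-joint arm with a two-finger parallel gripper is mounted at the origin on a cart in front of the work surface, level with it; the furniture and walls round the work are solid. World frame = base frame: x ahead of the robot, y to its left, z up, the work surface at z = 0. Lengths are in mm, angles in rad, forces in N, time in s.
With the tool pointing down it reaches from about 400 to 825 mm from the base axis. Payload 7 kg.
Tool frame: the origin (TCP) lies at the very end of the fingers, on their centre line; the grasp point (between the pads) lies 19 mm behind it; z points along the fingers, y is the line along which they close (so a half turn about z gives the same grasp; the last joint's range is limited). The gripper opens to 88 mm and grips with 3 to 60 N. Pads are 19 mm wide; open, the fingers measure 130 mm over their backs; the gripper's body (78 mm by 193 mm) begins 47 mm behind the grasp point.
Start: joints at [1.448, 0.359, 0.012, 0, -1.224, -0.288], TCP at [269.562, 618.814, 226.561] pointing down, gripper open.
Joint ranges: [-3.07, 3.07], [-1.43, 2.12], [-1.02, 1.25], [-3.03, 1.67], [-3.05, -0], [-3.03, 3.03]. Speed limits (rad/s): [2.39, 2.39, 3.01, 3.14, 3.14, 3.14].

INTERFACE

Orientations are given as a unit quaternion [x, y, z, w].
In Python, from plant import bot gives the robot as it stands. Calls block until the motion is done:
- bot.move_ptp(position, orientation): joint-space move of the TCP to a pose.
- bot.line_to(position, velocity=150, ori=None): straight line of the TCP; ori=None keeps the orientation; velocity is the mean speed in mm/s.
- bot.move_joints(angles): joint-space move.
- bot.move_gripper(opening, force=None): finger opening in mm; force is the grip in N (None keeps the last); returns when the fingers have stopped.
- bot.pause(seconds).
- bot.solve_ik(position, orientation): joint angles nearest the present ones, or None.
- bot.read_state(): the state.
- bot.camera(name): name is "side" or "top" or "wrist"; returns the picture (420x560x3 uint8, red, green, blue); there is no depth.
- bot.get_calibration(name): a dict with "fx", "fy", "cx", "cy" (pixels), "distortion" ([k1, k2, p1, p2, k3] as OpenCV has them; the pictures are not rectified), "view" (4x4, takes a point from world to camera coordinates); the wrist camera has in their place "T_tool_cam" (4x4, takes a point from camera to tool coordinates, whose origin is the TCP and whose axes are the flange's). Camera axes: x right, y up, looking along -z (the intrinsics and any distortion apply to the point x, -y, -z); pixel columns grow to the right and rows downward; lengths in mm; the calibration is good to about 2 mm. A picture is of the moment at which its call begins: read the wrist's pose just before it. get_calibration takes no time and is no camera call.
A pose or a line that the arm cannot do raises bot.Unreachable and nothing moves.
- bot.close_job(): hands the job in; it is judged then, once.
The state is a dict: "t": time; "joint_pos": joint angles; "qvel": joint speeds; "tau": joint torques, N m; "tcp_pos": TCP position; "eef_rot": TCP orientation; "contact_force": force on the tool from outside, world axes, zero at the start; "moment": the same for the moment, N m; "width": finger opening in mm; "finger_force": force on a finger pad.
Only numpy, scipy, OpenCV 4.12 (cv2) and the standard library are available. Lean on these libraries where they do the work, as an engineer would, in place of code of your own. Each camera call takes 0.05 s, during which the arm holds its last target. There are 200 camera calls.

## Working session

There is one attempt and no reset: what is moved stays moved. The work goes in short steps, each a Python script; the robot and the scene stay as the last script left them, time stands still between calls to the robot, and variables do not carry over. Pictures are saved under pics/ and viewed, at most 14 in all, crops included, and the job is handed in when it is done.

```bash
mkdir -p pics; ls; python3 - <<'E'
from plant import bot
import cv2
for n in("top","side"):
    im=bot.camera(n); cv2.imwrite(f"pics/{n}0.png",im[:,:,::-1])
    print(n,bot.get_calibration(n))
print(bot.get_calibration("wrist"))
s=bot.read_state(); print(s)
E
```

```text
pics
top {'fx': 467.0692263518346, 'fy': 467.0692263518346, 'cx': 284.54494571189167, 'cy': 209.9573544925316, 'distortion': array([-0.09185995,  0.        ,  0.        ,  0.        ,  0.        ]), 'view': array([[-2.29035372e-03, -9.99982341e-01, -5.48386476e-03,
         2.97362253e+02],
       [ 9.70969343e-01, -3.53554457e-03,  2.39177833e-01,
        -4.56908094e+02],
       [-2.39192997e-01, -4.77686272e-03,  9.70960293e-01,
        -8.41891062e+02],
       [ 0.00000000e+00,  0.00000000e+00,  0.00000000e+00,
         1.00000000e+00]])}
side {'fx': 537.2513137629936, 'fy': 537.2513137629936, 'cx': 278.86048458931316, 'cy': 206.84861348314286, 'distortion': array([-0.09948088,  0.        ,  0.        ,  0.        ,  0.        ]), 'view': array([[-9.28054128e-01,  3.72406714e-01, -5.36428183e-03,
         3.18552296e+02],
       [-2.89139382e-01, -7.11320188e-01,  6.40641872e-01,
         2.95489901e+02],
       [ 2.34763612e-01,  5.96101359e-01,  7.67821083e-01,
        -1.36689019e+03],
       [ 0.00000000e+00,  0.00000000e+00,  0.00000000e+00,
         1.00000000e+00]])}
{'fx'
[... 530 characters left out ...]
0e+00]])}
{'t': 0.1, 'joint_pos': array([ 1.44809665e+00,  3.59331573e-01,  1.11277819e-02, -3.31451392e-04,
       -1.22413566e+00, -2.88087713e-01]), 'qvel': array([ 0.0012993 , -0.00147364,  0.00189763,  0.00195152,  0.00098802,
        0.00077871]), 'tau': array([-8.60187629e-04, -5.84166920e+01,  2.93750328e+01,  7.01557115e+00,
        1.01182310e-02, -5.81777613e-05]), 'tcp_pos': array([269.39499703, 618.40221202, 225.69184232]), 'eef_rot': array([ 9.78968952e-01, -2.04007771e-01, -9.15603904e-05,  7.81794722e-04]), 'contact_force': array([-0.04255352,  0.2820934 , -1.10718855]), 'moment': array([-0.01886641,  0.02266963, -0.00818518]), 'finger_force': 0.0, 'width': 87.22787443639939}
```

View pics/top0.png

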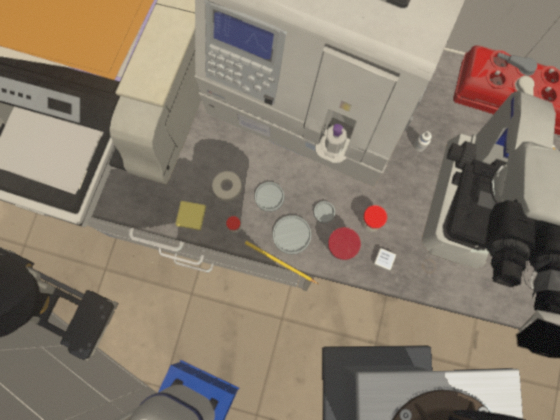

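View pics/side0.png

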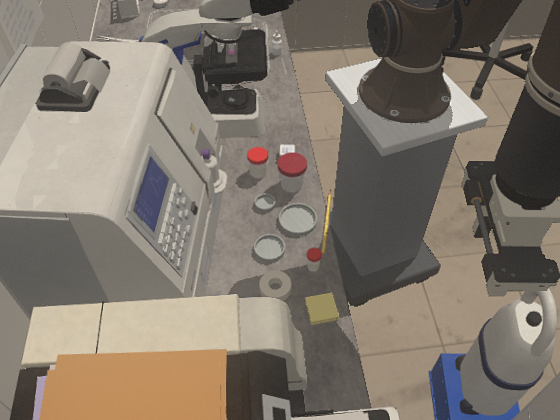

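The top view shows the small pot near (233,224), the large at (344,243) and the medium at (375,217). The saucers are at L (292,233), M (268,195) and S (324,211). I'll enlarge both views to read the centres more closely.

```bash
python3 - <<'E'
import cv2
a=cv2.imread("pics/top0.png")[165:295,215:405]; cv2.imwrite("pics/topc.png",cv2.resize(a,None,fx=4,fy=4,interpolation=cv2.INTER_CUBIC))
a=cv2.imread("pics/side0.png")[140:290,200:350]; cv2.imwrite("pics/sidec.png",cv2.resize(a,None,fx=4,fy=4,interpolation=cv2.INTER_CUBIC))
E
```

```text
(no output)
```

View pics/topc.png

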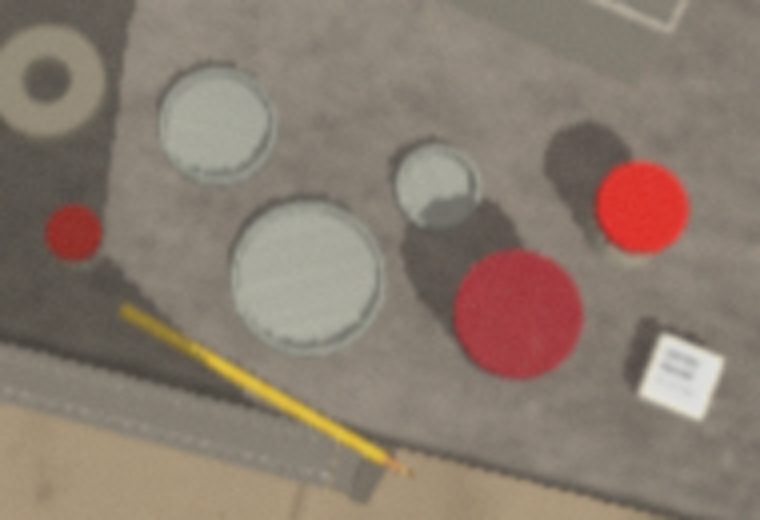

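View pics/sidec.png

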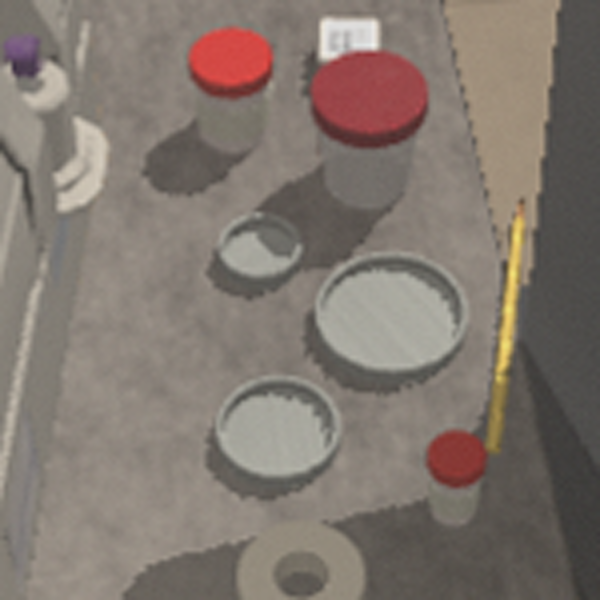

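```bash
cat > h.py <<'E'
from plant import bot
import numpy as np, cv2
from scipy.spatial.transform import Rotation as R
def ray(n,uv):
    c=bot.get_calibration(n); K=np.array([[c['fx'],0,c['cx']],[0,c['fy'],c['cy']],[0,0,1]])
    p=cv2.undistortPoints(np.array([[uv]],float),K,c['distortion'])[0,0]
    if n=="wrist":
        s=bot.read_state(); T=np.eye(4); T[:3,:3]=R.from_quat(s['eef_rot']).as_matrix(); T[:3,3]=s['tcp_pos']; M=T@c['T_tool_cam']
    else: M=np.linalg.inv(c['view'])
    return M[:3,3], M[:3,:3]@[p[0],-p[1],-1]
def at(n,uv,z):
    o,d=ray(n,uv); return (o+d*(z-o[2])/d[2])[:2]
def quat(sign):
    y=sign*np.array([.26,.97,0])/np.hypot(.26,.97); z=np.array([0,0,-1.]); 
    return R.from_matrix(np.c_[np.cross(y,z),y,z]).as_quat()
E
python3 - <<'E'
from h import *
pts={'LP':(68,(518,315),(370,95),(454,582)),'MP':(56,(642,208),(231,60),(596,689)),'SP':(46,(74,233),(457,452),(45,103)),
'LS':(12,(307,275.5),(391,312),(230,384)),'MS':(12,(217,124),(278,427),(158,277)),'SS':(12,(437,186),(260,247),(394,480))}
for k,(z,t,s,b) in pts.items():
    f=lambda u,v:(215+(u+.5)/4-.5,165+(v+.5)/4-.5)
    g=lambda u,v:(200+(u+.5)/4-.5,140+(v+.5)/4-.5)
    a=at('top',f(*t),z); c=at('side',g(*s),z)
    w=np.linalg.norm(at('top',f(b[0],t[1]),z)-at('top',f(b[1],t[1]),z))
    print(k,a.round(1),c.round(1),'width',w.round(1),'r',np.hypot(*a).round())
    for sg in(1,-1):
        q=bot.solve_ik([*a,z+60],quat(sg)); print('  ',sg,None if q is None else np.round(q,2))
E
```

```text
LP [390.3 184.9] [390.3 191.8] width 59.9 r 432.0
   1 [ 0.9   0.05 -0.64  0.   -0.88 -2.74]
   -1 [ 0.9   0.05 -0.64  0.   -0.88  0.41]
MP [444. 122.] [444. 129.] width 44.9 r 460.0
   1 [ 0.7   0.11 -0.6   0.   -0.86 -2.53]
   -1 [ 0.7   0.11 -0.6   0.   -0.86  0.61]
SP [434.9 395.7] [433.6 399.5] width 28.2 r 588.0
   1 [ 1.07  0.32 -0.34  0.   -0.91 -2.9 ]
   -1 [ 1.07  0.32 -0.34  0.   -0.91  0.24]
LS [420.2 282.7] [417.9 287. ] width 76.9 r 506.0
   1 [ 0.98  0.24 -0.56  0.   -0.77 -2.81]
   -1 [ 0.98  0.24 -0.56  0.   -0.77  0.33]
MS [498.9 328.1] [496.9 332.2] width 60.6 r 597.0
   1 [ 0.91  0.37 -0.36  0.   -0.84 -2.74]
   -1 [ 0.91  0.37 -0.36  0.   -0.84  0.4 ]
SS [466.  216.8] [464.  221.6] width 43.5 r 514.0
   1 [ 0.82  0.26 -0.54  0.   -0.78 -2.65]
   -1 [ 0.82  0.26 -0.54  0.   -0.78  0.49]
```

```bash
python3 - <<'E'
from h import *
bot.line_to([240,440,250],velocity=200)
bot.move_ptp([435,260,250],quat(1))
bot.pause(.3)
s=bot.read_state(); im=bot.camera("wrist")
print(s['t'],s['tcp_pos'],s['eef_rot'],s['joint_pos'])
cv2.imwrite("pics/w0.png",im[:,:,::-1])
E
```

```text
3.5667 [434.91987179 260.14824734 250.03802608] [1.30327294e-01 9.91471026e-01 3.28709174e-05 2.45518890e-05] [ 9.27203613e-01  6.35224915e-02 -3.14506087e-01  1.13259723e-05
 -1.19268637e+00 -2.75940228e+00]
```

View pics/w0.png

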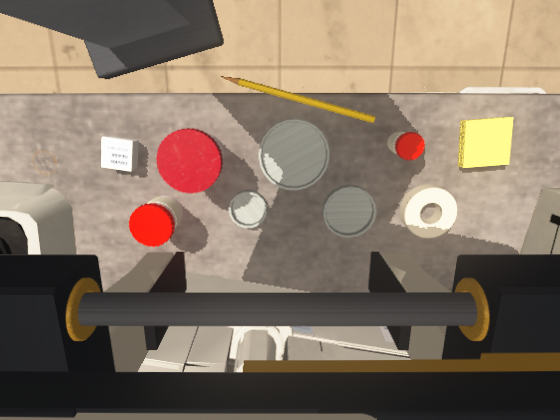

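The wrist view shows all six items: large lid (189,160), medium lid (152,225), small lid (409,146), and saucers L (293,154), S (248,209), M (349,211). I'll enlarge it and fit the lids.

```bash
python3 - <<'E'
from h import *
im=cv2.imread("pics/w0.png")
cv2.imwrite("pics/w0c.png",cv2.resize(im[110:245,205:395],None,fx=4,fy=4,interpolation=cv2.INTER_CUBIC))
m=((im[...,2]>110)&(im[...,1]<45)&(im[...,0]<70)).astype(np.uint8); m[255:]=0
n,l,st,c=cv2.connectedComponentsWithStats(m)
zs={}
for i in range(1,n):
    if st[i,4]<150: continue
    cn=cv2.findContours((l==i).astype(np.uint8),cv2.RETR_EXTERNAL,cv2.CHAIN_APPROX_NONE)[0][0]
    print(c[i].round(1),st[i],cv2.fitEllipse(cn),[ (z,at('wrist',c[i],z).round(1)) for z in (46,56,68)])
E
```

```text
[404.9 144.6] [396 132  20  27 346] ((405.0369567871094, 144.4676055908203), (16.29718780517578, 26.872882843017578), 19.152143478393555) [(46, array([432. , 391.1])), (56, array([430., 388.])), (68, array([427.7, 384.3]))]
[151.4 224.3] [ 129  204   45   42 1462] ((151.41574096679688, 224.29641723632812), (40.76485061645508, 43.842445373535156), 103.5745849609375) [(46, array([445.2, 120.2])), (56, array([442.9, 124.6])), (68, array([440.1, 129.9]))]
```

View pics/w0c.png

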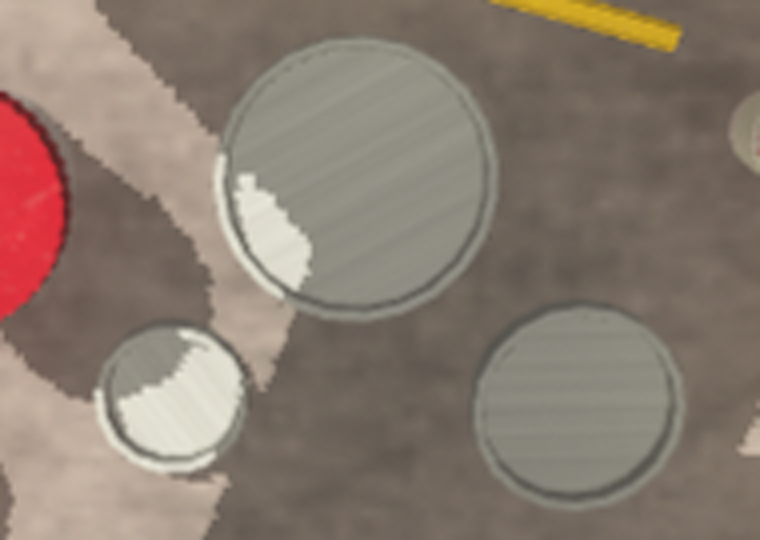

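```bash
python3 - <<'E'
from h import *
im=cv2.imread("pics/w0.png").astype(int)
m=((im[...,2]>90)&(im[...,2]>2.2*im[...,1])&(im[...,2]>2.2*im[...,0])).astype(np.uint8); m[255:]=0
n,l,st,c=cv2.connectedComponentsWithStats(m)
for i in range(1,n):
    if st[i,4]<150: continue
    cn=cv2.findContours((l==i).astype(np.uint8),cv2.RETR_EXTERNAL,cv2.CHAIN_APPROX_NONE)[0][0]
    e,r=cv2.minEnclosingCircle(cv2.convexHull(cn)); z={0:46,1:56,2:68}[(r>18)+(r>27)]
    print(z,np.round(e,1),round(r,1),st[i],at('wrist',e,z).round(1),'diam',np.linalg.norm(at('wrist',(e[0]-r,e[1]),z)-at('wrist',(e[0]+r,e[1]),z)).round(1))
for k,(u,v),b in(('LS',(356,180),(215,497)),('MS',(579,405.5),(473,684)),('SS',(170.5,397.5),(95,246))):
    f=lambda u,v:(205+(u+.5)/4-.5,110+(v+.5)/4-.5)
    print(k,at('wrist',f(u,v),12).round(1),np.linalg.norm(at('wrist',f(b[0],v),12)-at('wrist',f(b[1],v),12)).round(1))
E
```

```text
68 [188.6 160.7] 33.1 [ 156  129   66   64 3294] [390.  185.9] diam 62.3
46 [410.2 146.3] 14.8 [396 132  29  28 641] [434.9 395.9] diam 29.3
56 [151.3 225. ] 22.8 [ 129  204   46   43 1528] [443.6 124.2] diam 46.8
LS [418.  282.8] 76.6
MS [496.3 328.3] 60.0
SS [464.  216.9] 42.8
```

```bash
cat >> h.py <<'E'
def pp(pot,sau,H,D,sg=1,sg2=None,lift=70):
    q=quat(sg); T=H-25.  # grasp point 6 mm below lid top
    P=lambda xy,z:[xy[0],xy[1],z]
    bot.move_gripper(min(D+15,86),20)
    bot.move_ptp(P(pot,T+lift+20),q); bot.line_to(P(pot,T),velocity=90)
    bot.move_gripper(max(D-10,0),20); s=bot.read_state(); print('grip',s['width'],s['finger_force'],s['contact_force'].round(1),s['tcp_pos'].round(1))
    if s['width']<D-5: print('MISSED'); return
    bot.line_to(P(pot,T+lift),velocity=120); bot.line_to(P(sau,T+lift),velocity=120); bot.line_to(P(sau,T+12),velocity=100)
    bot.line_to(P(sau,T+4.5),velocity=25); s=bot.read_state(); print('down',s['width'],s['contact_force'].round(1),s['tcp_pos'].round(1))
    bot.move_gripper(min(D+15,86)); bot.line_to(P(sau,T+lift+20),velocity=120)
    s=bot.read_state(); print('t',s['t'],s['contact_force'].round(1))
E
python3 - <<'E'
from h import *
u=np.array([.26,.97])/np.hypot(.26,.97); MP=np.array([443.7,123.5])
for uv in((72,205),(62,187),(72,250)):
    print(uv,[(z,((at('wrist',uv,z)-MP)@u).round()) for z in(0,50,100,150)])
pp((390,186),(418.3,283),68,61)
im=bot.camera("wrist"); cv2.imwrite("pics/w1.png",im[:,:,::-1])
a=cv2.imread("pics/side0.png")[0:200,150:330]; a=cv2.resize(a,None,fx=2.9,fy=2.9,interpolation=cv2.INTER_CUBIC)
cv2.imwrite("pics/micro.png",a)
E
```

```text
(72, 205) [(0, np.float64(-111.0)), (50, np.float64(-81.0)), (100, np.float64(-52.0)), (150, np.float64(-22.0))]
(62, 187) [(0, np.float64(-119.0)), (50, np.float64(-88.0)), (100, np.float64(-58.0)), (150, np.float64(-27.0))]
(72, 250) [(0, np.float64(-120.0)), (50, np.float64(-89.0)), (100, np.float64(-59.0)), (150, np.float64(-28.0))]
grip 60.41730695497584 20.000255405902863 [-0.4 -0.4  3.2] [390.2 186.2  43.3]
down 60.401312809033655 [ 0.9 -0.4 -0.5] [418.3 283.   47.5]
t 10.6167 [-0.3  0.6 -0.6]
```

View pics/micro.png

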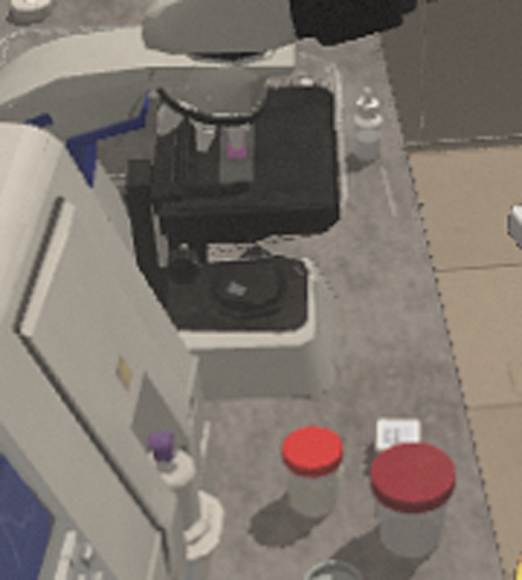

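View pics/w1.png

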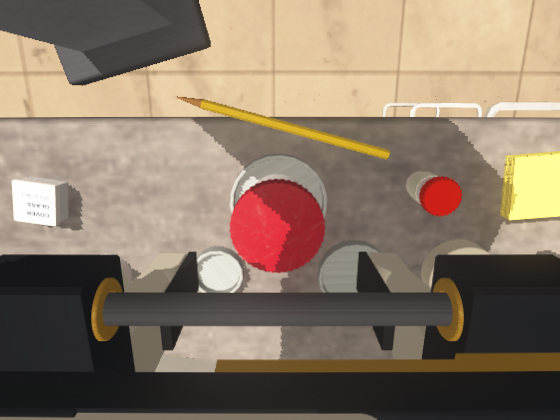

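The large pot sits inside its saucer. Before reaching for the medium pot, I'll check the gripper body's clearance to the microscope.

```bash
python3 - <<'E'
from h import *
u=np.array([.26,.97])/np.hypot(.26,.97); w=np.array([u[1],-u[0]]); MP=np.array([443.7,123.5])
rel=lambda p:np.array([(p-MP)@u,(p-MP)@w]).round()
g=lambda a,b:(150+(a+.5)/2.9-.5,(b+.5)/2.9-.5)
for n,uv in(('base bottom l',(205,398)),('base bottom r',(310,398))): print(n,rel(at('side',g(*uv),0)))
for n,uv in(('base top l',(195,348)),('base top r',(305,343)),('stage low r',(325,232)),('stage low l',(170,232)),('stage up r',(338,215))):
    print(n,[(z,*rel(at('side',g(*uv),z))) for z in(30,60,90,120,150,180)])
a=cv2.imread("pics/top0.png")[110:290,400:560]; cv2.imwrite("pics/mtop.png",cv2.resize(a,None,fx=3.3,fy=3.3,interpolation=cv2.INTER_CUBIC))
E
```

```text
base bottom l [-121.   76.]
base bottom r [-111.   -8.]
base top l [(30, np.float64(-149.0), np.float64(81.0)), (60, np.float64(-114.0), np.float64(79.0)), (90, np.float64(-79.0), np.float64(78.0)), (120, np.float64(-44.0), np.float64(77.0)), (150, np.float64(-9.0), np.float64(76.0)), (180, np.float64(26.0), np.float64(75.0))]
base top r [(30, np.float64(-144.0), np.float64(-8.0)), (60, np.float64(-109.0), np.float64(-6.0)), (90, np.float64(-74.0), np.float64(-4.0)), (120, np.float64(-39.0), np.float64(-2.0)), (150, np.float64(-4.0), np.float64(-0.0)), (180, np.float64(31.0), np.float64(2.0))]
stage low r [(30, np.float64(-288.0), np.float64(-39.0)), (60, np.float64(-248.0), np.float64(-36.0)), (90, np.float64(-208.0), np.float64(-33.0)), (120, np.float64(-168.0), np.float64(-30.0)), (150, np.float64(-128.0), np.float64(-26.0)), (180, np.float64(-88.0), np.float64(-23.0))]
stage low l [(30, np.float64(-306.0), np.float64(96.0)), (60, np.float64(-266.0), np.float64(94.0)), (90, np.float64(-225.0), np.float64(92.0)), (120, np.float64(-184.0), np.float64(91.0)), (150, np.float64(-144.0), np.float64(89.0)), (180, np.float64(-103.0), np.float64(87.0))]
stage up r [(30, np.float64(-312.0), np.float64(-53.0)), (60, np.float64(-271.0), np.float64(-49.0)), (90, np.float64(-230.0), np.float64(-45.0)), (120, np.float64(-189.0), np.float64(-42.0)), (150, np.float64(-148.0), np.float64(-38.0)), (180, np.float64(-107.0), np.float64(-35.0))]
```

View pics/mtop.png

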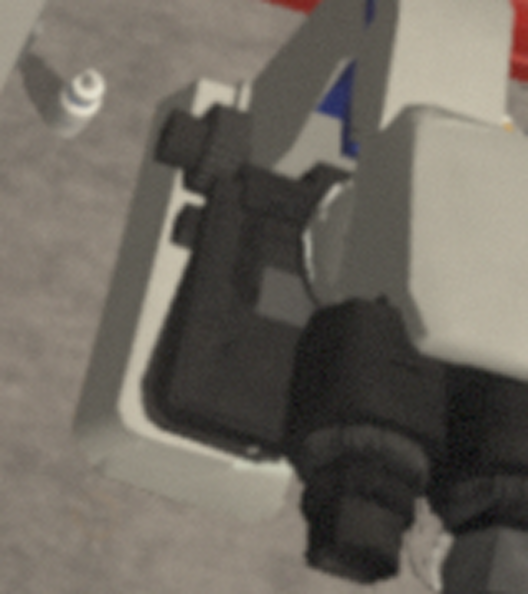

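```bash
python3 - <<'E'
from h import *
u=np.array([.26,.97])/np.hypot(.26,.97); w=np.array([u[1],-u[0]]); MP=np.array([443.7,123.5]); MS=np.array([497,328.3])
r=lambda p,o:((p-o)@u.T).round(),
for uv in((445,231),(450,238),(455,215)): print('stage',uv,[(z,((at('top',uv,z)-MP)@u).round(),((at('top',uv,z)-MP)@w).round()) for z in(60,100,150,180,200)])
for uv in((170,182),(128,172),(195,75)): print('cab',uv,[(z,((at('top',uv,z)-MS)@u).round(),((at('top',uv,z)-MS)@w).round()) for z in(0,50,100,150,200)])
for uv in((302,345),(245,300)): print('cab side',uv,[(z,((at('side',uv,z)-MS)@u).round(),((at('side',uv,z)-MS)@w).round()) for z in(0,50,100,150,200)])
E
```

```text
stage (445, 231) [(60, np.float64(-137.0), np.float64(6.0)), (100, np.float64(-126.0), np.float64(-5.0)), (150, np.float64(-111.0), np.float64(-19.0)), (180, np.float64(-103.0), np.float64(-27.0)), (200, np.float64(-97.0), np.float64(-33.0))]
stage (450, 238) [(60, np.float64(-149.0), np.float64(-5.0)), (100, np.float64(-137.0), np.float64(-15.0)), (150, np.float64(-122.0), np.float64(-29.0)), (180, np.float64(-113.0), np.float64(-37.0)), (200, np.float64(-107.0), np.float64(-42.0))]
stage (455, 215) [(60, np.float64(-151.0), np.float64(42.0)), (100, np.float64(-139.0), np.float64(29.0)), (150, np.float64(-124.0), np.float64(13.0)), (180, np.float64(-115.0), np.float64(4.0)), (200, np.float64(-109.0), np.float64(-3.0))]
cab (170, 182) [(0, np.float64(210.0), np.float64(-19.0)), (50, np.float64(193.0), np.float64(-31.0)), (100, np.float64(176.0), np.float64(-43.0)), (150, np.float64(160.0), np.float64(-54.0)), (200, np.float64(143.0), np.float64(-66.0))]
cab (128, 172) [(0, np.float64(304.0), np.float64(-21.0)), (50, np.float64(282.0), np.float64(-32.0)), (100, np.float64(261.0), np.float64(-44.0)), (150, np.float64(239.0), np.float64(-56.0)), (200, np.float64(217.0), np.float64(-67.0))]
cab (195, 75) [(0, np.float64(236.0), np.float64(233.0)), (50, np.float64(217.0), np.float64(208.0)), (100, np.float64(199.0), np.float64(182.0)), (150, np.float64(181.0), np.float64(157.0)), (200, np.float64(163.0), np.float64(132.0))]
cab side (302, 345) [(0, np.float64(211.0), np.float64(-36.0)), (50, np.float64(234.0), np.float64(-31.0)), (100, np.float64(257.0), np.float64(-26.0)), (150, np.float64(281.0), np.float64(-21.0)), (200, np.float64(304.0), np.float64(-16.0))]
cab side (245, 300) [(0, np.float64(110.0), np.float64(55.0)), (50, np.float64(139.0), np.float64(55.0)), (100, np.float64(168.0), np.float64(54.0)), (150, np.float64(197.0), np.float64(54.0)), (200, np.float64(226.0), np.float64(54.0))]
```

```bash
python3 - <<'E'
from h import *
pp((443.7,123.7),(497,328.3),56,45)
E
```

```text
grip 44.019641529111645 20.000174349406734 [-0.5 -0.7  2.4] [444.  123.8  31.3]
down 43.856781921942655 [0.7 0.2 0.1] [497.  328.3  35.5]
t 18.725 [-0.3 -0.3 -0.7]
```

```bash
python3 - <<'E'
from h import *
pp((434.8,396),(464.3,217),46,27,lift=105)
for n in("side","wrist"):
    cv2.imwrite(f"pics/{n}2.png",bot.camera(n)[:,:,::-1])
a=cv2.imread("pics/side2.png")[130:330,190:360]; cv2.imwrite("pics/side2c.png",cv2.resize(a,None,fx=3,fy=3,interpolation=cv2.INTER_CUBIC))
E
```

```text
grip 25.883090799487082 20.00025680127692 [ 0.2 -0.5  1.1] [435.  396.2  21.3]
down 25.92444952987086 [-0.4  0.  -0.2] [464.2 216.9  25.4]
t 27.6667 [-0.1 -0.4 -0.9]
```

View pics/side2c.png

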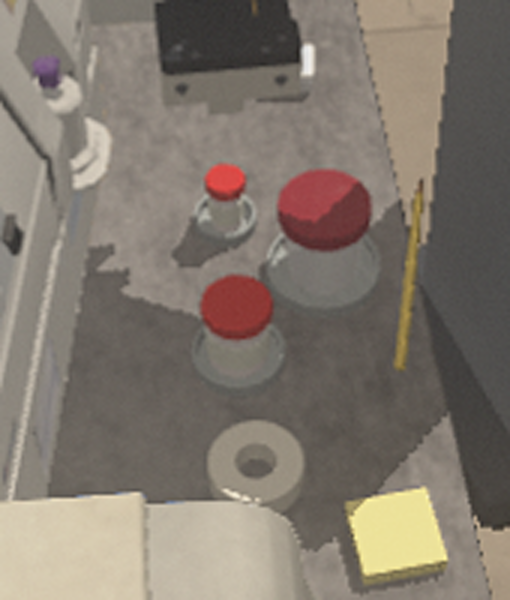

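View pics/wrist2.png

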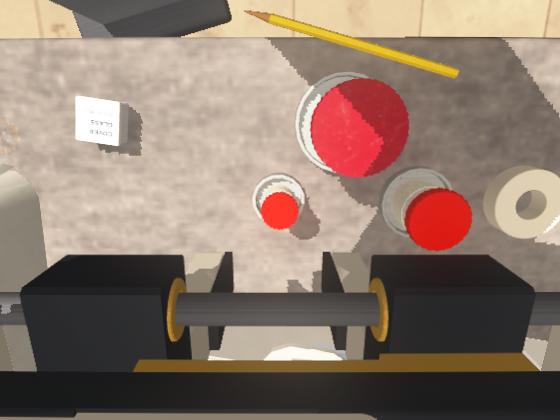

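All three pots stand upright inside their own rims: side crop lids at L (324,208), M (237,306) and S (225,182). The bystanders haven't moved, and the gripper is clear above everything.

```bash
python3 -c "
from h import *
print(bot.close_job())"
```

```text
the job is handed in; nothing more can be done
None
```

The large, medium and small pots each stand upright in the saucer of their own size, the other items are where they were, and the job was handed in at about 28 s of the 74 s allowed.

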